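# Clear the key cutter's catch tray, then hold its guard gate ajar

## Robot

A 7-joint arm with a two-finger parallel gripper is mounted at the origin on the work surface. World frame = base frame: x ahead of the robot, y to its left, z up, the work surface at z = 0. Lengths are in m, angles in rad, forces in N, time in s.
With the tool pointing down it reaches from about 0.4 to 0.875 m from the base axis. Payload 6.5 kg.
Tool frame: the origin (TCP) lies between the finger pads; the fingertips stand 17 mm ahead of it and the grasp point (between the pads) lies 2 mm behind it; z points along the fingers, y is the line along which they close (so a half turn about z gives the same grasp; the last joint's range is limited). The gripper opens to 85 mm and grips with 20 to 120 N. Pads are 22 mm wide; open, the fingers measure 114 mm over their backs; the gripper's body (76 mm by 85 mm) begins 54 mm behind the grasp point. The pads swing forward as they close: fully open they stand 13 mm farther back than shut.
Start: joints at [-0.066, 0.536, -0.004, 1.538, 0.003, 1.067, -0.071], TCP at [0.65, -0, 0.215] pointing down, gripper open.
Joint ranges: [-2.7, 2.7], [-0.37, 2.16], [-1.27, 1.26], [0.24, 2.4], [-1.31, 4.45], [0.19, 1.91], [-2.76, 2.76]. Speed limits (rad/s): [2.39, 2.39, 3.14, 3.14, 3.14, 3.14, 3.14].

## Interface

Orientations are given as [roll, pitch, yaw] about the fixed x, y, z axes, in that order (R = Rz(yaw) Ry(pitch) Rx(roll)).
In Python, from workcell import env gives the robot as it stands.
- The arm moves only by the tool move_arm, never from a script. Its argument "steps" is a list of rows, each an object with "xyz": the shift along the tool's x, y, z in cm, a list of three; "turn": the turn, a rotation vector about the tool's x, y, z in degrees, a list of three. In form: [{"xyz": [dx, dy, dz], "turn": [rx, ry, rz]}, ...]. A call has 1 to 8 rows; each row shifts and turns the commanded pose from where the row before left it, along the tool's axes as they then stand; what a row does not reach is not made up. A row lasts 1/8 s, in which the tool goes at most 62.5 mm and 10.7 degrees, less where a joint would pass 70% of its speed; a pose out of reach is approached as far as the arm can. A call is refused whole if a number of a shift passes 6.25 or a number of a turn 10.7, either way. A call with a gripper value outside its range is refused whole. "grip" is the closure, from -1 (fully open) to 1 (shut), so that 0 is half open, set as the call begins (left out, the last holds). The fingers move at their own pace and stop on an object; "squeeze" is the grip in N (left out, the last holds). Time passes only in rows, so rows that do not move let the fingers close. It gives the time, the measured TCP pose, the force, the opening and the grip force at its end, in the units of the state.
- env.read_state(): the state, without advancing time (a new reading comes with each control period).
- env.capture(name): name is "scene" or "side" or "wrist"; returns the picture (400x640x3 uint8, red, green, blue); there is no depth.
- env.get_calibration(name): a dict with "intrinsics" (3x3 intrinsics, pixels), "position" and "attitude" of the camera in the world; the wrist camera has in their place "tool_from_camera" (4x4, takes a point from camera to tool coordinates, whose origin is the TCP and whose axes are the flange's). Camera axes: x right, y down, z forward; pixel columns grow to the right and rows downward; lengths in m; the calibration is good to about 2 mm. A picture is of the moment at which its call begins: read the wrist's pose just before it. get_calibration takes no time and is no camera call.
- env.job_done(): hands the job in; it is judged then, once.
The state is a dict: "time_s": time; "joint_pos": joint angles; "qd": joint speeds; "effort": joint torques, N m; "eef_pos": TCP position; "ee_rot": TCP orientation; "contact_force": force on the tool from outside, world axes, zero at the start; "moment": the same for the moment, N m; "width": finger opening in m; "grip_force": force on a finger pad.
Only numpy, scipy, OpenCV 4.12 (cv2) and the standard library are available. Lean on these libraries where they do the work, as an engineer would, in place of code of your own. Each camera call takes 0.05 s, during which the arm holds its last target. There are 200 camera calls.

## Task

Put the two finished car keys from the key cutter's catch tray into the blue tote so that no swarf falls on them. Then draw the brass-knobbed barrel bolt of the yellow guard gate: it sags and its notch catches on the keeper's bent-up lip, so lift it over the lip as you pull it back clear of the keeper. Pull the self-closing gate ajar by about a hand's width at its free edge and finish while still holding it there, bolt drawn, so that a colleague can brush out the swarf; leave the other things on the counter alone.

Things in the scene. Friction and masses are not known exactly. Their poses are not given: they have to be found in the camera images.
- guard: Fixed guard round the red key cutter: grey posts 250 high, open top. Origin on the counter at the gate's hinge line, in the plane of the shut gate's face. +x along the shut gate to the latch post (290 to 320 from the origin), -y straight out of the face, z up; the cutter lies at y 0 to 300. In front a chute (x 75 to 225, y 0 to -145, at most 47 high) runs under the gate to the catch tray.
- tray_floor (a point): Centre of the inner floor of the aluminium catch tray, 4 above the counter; axes as the guard's. The tray is fixed to the guard, 250 (x) by 170 (y) outside, walls 4 thick, tops 24 above the counter.
- gate: Yellow steel gate, 280 wide, 56 to 231 above the counter, 20 thick, carrying the bolt. It turns about the vertical line through the guard's origin; shut, its frame coincides with the guard's (x along the gate to the free edge, -y out of the face).
- gate_swing (a joint): Gate opening in rad: 0 shut, growing as the free edge comes out over the chute (clockwise from above), up to 1.5. A hinge spring pulls it shut (0.4 N m when shut, 0.95 N m at 0.45 rad), so it falls shut when let go. The bolt in the keeper blocks it.
- gate_edge (a point): Point on the gate's free edge, on its front face, 280 from the hinge line and 185 above the counter.
- bolt_slide (a joint): How far the bolt is drawn back, m: 0 home, 0.050 fully drawn (end stop). Not lifted, it stops at about 0.011, where its notch catches on the keeper's lip; beyond 0.036 the nose is clear of the keeper. It stays where it is left (about 1.2 N of friction).
- bolt_lift (a joint): Tilt of the bolt in rad about its rear barrel (100 from the hinge line, 185 above the counter): 0 level, about -0.07 sagging with the notch on the lip, limits -0.11 and +0.05. Above about -0.012 the nose clears the lip. It weighs about 0.35 kg and drops when not held up.
- knob (a point): Middle of the bolt's brass knob, where it is gripped: a level bar of 15 diameter square to the gate's face, 225 from the hinge line when home, its middle 59 out from the face, free from 35 to 75 out, then a 19 diameter rim to 81. x axis along the rod to the nose (pulling back is -x), -y outwards. Raised 7.5 from the sagging rest the bolt just clears the lip; 15 is the limit.
- nose (a point): Centre of the bolt's nose, 93 ahead of the knob along the rod; 16 diameter, 20 long. Just behind it the notch in the rod's underside, 26 long and 11 deep. A slack guide staple for the rod stands on the gate 258 to 272 from the hinge line, out to 35 from the face.
- keeper_lip (a point): Middle of the top edge of the keeper's bent-up lip, 5 thick, 174 above the counter; axes as the guard's. The keeper is a steel box strap on the latch post, 292 to 318 from the hinge line, 153 to 210 above the counter, out to 38 from the face.
- key_a: A finished car key lying flat in the tray: black head 42 (x) by 34 (y) by 13 high with a steel blade 9 wide and 3.5 thick reaching along +x to 64 from the origin. Origin at the centre of the head's underside. About 45 g.
- key_b: The second finished car key, the same as the first.
- tote: The open blue tote, loose on the counter: 260 (x) by 190 (y) by 70 high, walls and floor 4. Origin at the centre of its underside.
- brush: Shoe brush, bystander: black back, brown bristles, 50 by 170 (y) by 48 high. Origin at the centre of its underside.
- cream_jar: Amber jar of shoe cream with a black cap, bystander: 50 diameter, 55 high. Origin at the centre of its underside.
- blank_box: Dark box of key blanks with a blue band, bystander: 60 by 100 (y) by 40 high. Origin at the centre of its underside.
Mind the look-alikes: they are no part of the job. Leave any red look-alike of the key_a alone.

How it is judged:
On the way, in this order (a step that is already met when the one before it is completed fails the run):
1. both keys lie in the tote, let go (x of key_a in the frame of tote between -0.125 and 0.125 m and y of key_a in the frame of tote between -0.09 and 0.09 m and z of key_a in the frame of tote between -0.01 and 0.05 m and contact force between the fingers and key_a below 0.05 N and x of key_b in the frame of tote between -0.125 and 0.125 m and y of key_b in the frame of tote between -0.09 and 0.09 m and z of key_b in the frame of tote between -0.01 and 0.05 m and contact force between the fingers and key_b below 0.05 N), for 0.2 s.
2. the bolt is drawn back clear of the keeper (value of joint bolt_slide above 0.036 m), for 0.1 s.
At the end, for the whole second after the job is handed in: The gate stands still 0.25 to 0.60 rad open (70 to 160 mm at its free edge), held by the robot (more than 1 N on the gate or bolt) and propped by nothing else; the bolt is drawn by over 20 mm; both keys lie in the tote (origins under 50 mm above its underside), untouched by the robot (all of step 1 and value of joint gate_swing between 0.25 and 0.6 rad and velocity of joint gate_swing between -0.06 and 0.06 rad/s and value of joint bolt_slide above 0.02 m and contact force between any of the fingers, the arm and gate above 1 N and contact force between each of tote, brush, cream_jar, blank_box and gate below 0.05 N); the arm keeps its last pose, push and grip.
It fails at once if the shoe brush is moved by more than 30 mm or tipped over (distance of brush from where it was at the start of the episode above 0.03 m or angle between brush's own z axis and vertical above 0.5 rad).
It fails at once if the jar of shoe cream is moved by more than 30 mm or tipped over (distance of cream_jar from where it was at the start of the episode above 0.03 m or angle between cream_jar's own z axis and vertical above 0.5 rad).
It fails at once if the box of key blanks is moved by more than 30 mm or tipped over (distance of blank_box from where it was at the start of the episode above 0.03 m or angle between blank_box's own z axis and vertical above 0.5 rad).
It also fails if it takes over 64 s, if anything falls off the work surface, if the arm or the gripper's body presses on something with over 40 N, if the wrist force passes 120 N, or if a joint passes its speed limit or range.

## Working session

There is one attempt and no reset: what is moved stays moved. The work goes in short steps, Python scripts to look and compute and a tool call to move; the robot and the scene stay as the last step left them, time stands still between calls to the robot, and variables do not carry over. Pictures are saved under pics/ and viewed, at most 10 in all, crops included, and the job is handed in when it is done.

Besides the shell and the picture viewer there is one more tool, called after "Call:" as a command line: name --argument value ..., lists and objects as JSON in quotes. move_arm: Moves the arm, as the interface text tells. Its arguments: {"type":"object","properties":{"steps":{"type":"array"},"grip":{"type":"number"},"squeeze":{"type":"number"}},"required":["steps"]}

```bash
mkdir -p pics; ls
python3 - <<'E'
from workcell import env
import cv2
s=env.read_state();print(s)
for n in ["scene","side","wrist"]:
    print(n,env.get_calibration(n))
    cv2.imwrite(f"pics/{n}0.png",env.capture(n)[:,:,::-1])
E
```

```text
pics
{'time_s': 0.0, 'joint_pos': array([-0.06623344,  0.53719915, -0.00440763,  1.53887928,  0.00259425,
        1.06731516, -0.07118196]), 'qd': array([ 1.75387225e-03, -1.08916185e-04, -3.83667324e-04, -3.94795034e-04,
       -3.82456389e-04, -3.18708207e-04, -8.59321264e-05]), 'effort': array([-4.51575825e-04, -5.83398092e+01,  1.04865700e+00, -2.59097242e+01,
        1.23920938e-02,  9.44124302e-03, -7.87308863e-06]), 'eef_pos': array([ 6.49325657e-01, -1.74418053e-05,  2.14089650e-01]), 'ee_rot': array([-3.13980297e+00,  1.42202439e-04,  1.57089047e+00]), 'contact_force': array([0.18897906, 0.10496792, 0.086301  ]), 'moment': array([ 0.01594441,  0.02861183, -0.00055917]), 'grip_force': 0.0, 'width': 0.08546667834677589}
scene {'intrinsics': array([[368.55606277,   0.        , 317.34803381],
       [  0.        , 368.55606277, 201.26361166],
       [  0.        ,   0.        ,   1.        ]]), 'position': array([1.2100914 , 0.29087753, 0.87299649]), 'attitude': array([-2.37615412, -0.01662147,  2.10487199])}
side {'intrinsics': array([[505.85855338,   0.        , 321.63634036],
       [  0.        , 505.85855338, 201.50428336],
       [  0.        ,   0.        ,   1.        ]]), 'position': array([ 0.19169797, -0.78832496,  0.85646835]), 'attitude': array([-2.2530286 , -0.01630702, -0.49369592])}
wrist {'intrinsics': array([[311.7788384 ,   0.        , 318.89108789],
       [  0.        , 311.7788384 , 200.21334259],
       [  0.        ,   0.        ,   1.        ]]), 'tool_from_camera': array([[-1.92713643e-04, -9.64057143e-01, -2.65694915e-01,
         6.74057022e-02],
       [ 9.99999979e-01, -2.02926809e-04,  1.09877910e-05,
        -5.08363798e-04],
       [-6.45094796e-05, -2.65694907e-01,  9.64057162e-01,
        -1.59310585e-01],
       [ 0.00000000e+00,  0.00000000e+00,  0.00000000e+00,
         1.00000000e+00]])}
```

View pics/scene0.png

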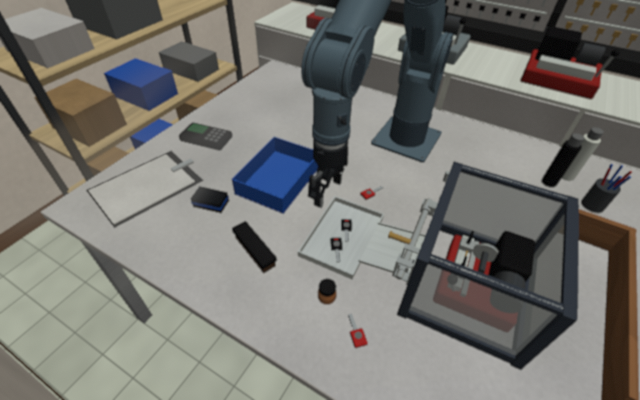

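View pics/side0.png

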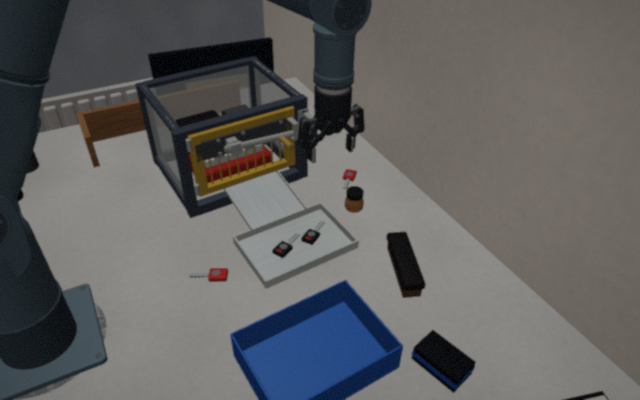

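The side view shows the guard with its yellow gate around (245,150), its hinge on the left and the keeper on the right. The black keys in the tray are at (285,247) and (312,235), and the tote is at (315,345). Things that could be taken for a key are the red keys at side (218,274) and (349,176), scene (370,193) and (358,337). I choose the two black-headed ones in the tray, at scene (346,225) and (336,243).

Run:
```python
import cv2,numpy as np
a=cv2.imread("pics/side0.png")[50:290,130:380]
b=cv2.imread("pics/scene0.png")[150:290,290:450]
a=cv2.resize(a,None,fx=3.2,fy=2.5,interpolation=cv2.INTER_CUBIC)
cv2.imwrite("pics/a.png",cv2.resize(cv2.imread("pics/side0.png")[50:290,130:380],(625,600),interpolation=cv2.INTER_CUBIC))
cv2.imwrite("pics/b.png",cv2.resize(b,(640,560),interpolation=cv2.INTER_CUBIC))
```

```text
(no output)
```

View pics/a.png

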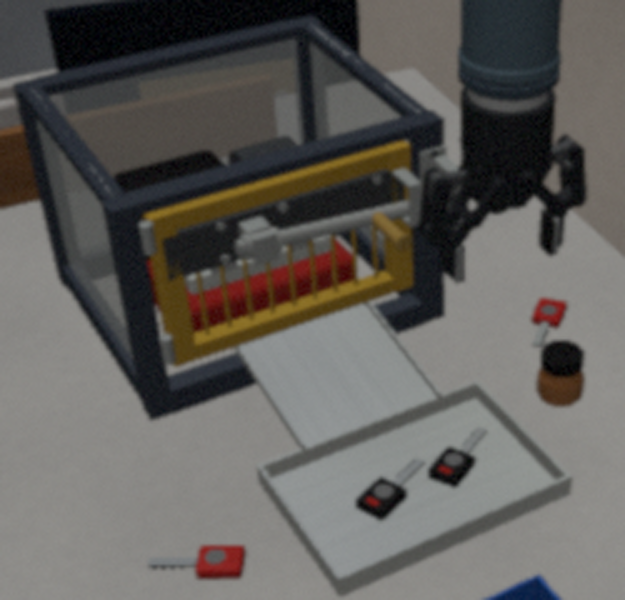

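View pics/b.png

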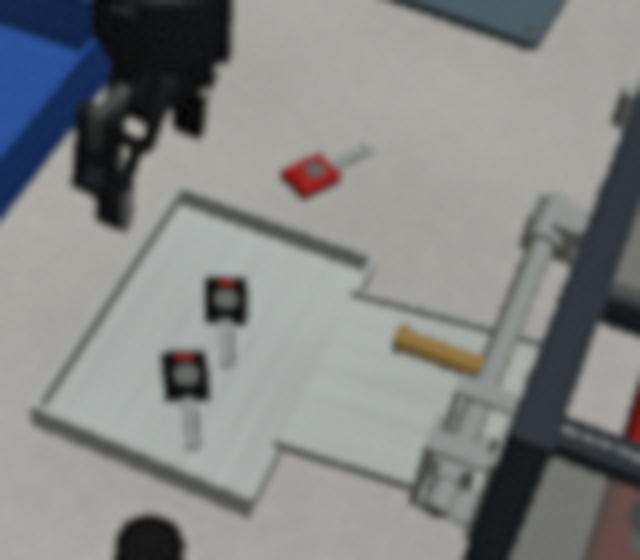

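```bash
cat > h.py <<'E'
import numpy as np,cv2
from scipy.spatial.transform import Rotation as R
from workcell import env
def cam(n,st=None):
    c=env.get_calibration(n)
    if n!="wrist": return c["intrinsics"],np.array(c["position"]),R.from_euler("xyz",c["attitude"]).as_matrix()
    st=st or env.read_state(); T=np.eye(4);T[:3,:3]=R.from_euler("xyz",st["ee_rot"]).as_matrix();T[:3,3]=st["eef_pos"]
    T=T@c["tool_from_camera"]; return c["intrinsics"],T[:3,3],T[:3,:3]
def ray(c,uv):
    K,p,A=c; d=A@np.linalg.solve(K,[*uv,1]); return p,d/np.linalg.norm(d)
def atz(c,uv,z):
    p,d=ray(c,uv); return p+d*(z-p[2])/d[2]
def tri(rs):
    M=sum(np.eye(3)-np.outer(d,d) for p,d in rs);b=sum((np.eye(3)-np.outer(d,d))@p for p,d in rs)
    return np.linalg.solve(M,b)
def proj(c,P):
    K,p,A=c; q=K@(A.T@(np.asarray(P)-p)); return q[:2]/q[2]
E
python3 - <<'E'
from h import *
np.set_printoptions(precision=4,suppress=True)
S=cam("side");C=cam("scene")
s=lambda u,v:(130+u/2.5,50+v/2.5)
c=lambda u,v:(290+u/4,150+v/4)
for n,a,b in [("left back",(262,468),(368,262)),("rb",(475,388),(250,497)),("rf",(571,483),None),("lf",(340,578),None)]:
    print(n,atz(S,s(*a),.024), atz(C,c(*b),.024) if b else "")
print("scene corners",[atz(C,c(*u),.024) for u in [(182,195),(368,262),(250,497),(35,412)]])
print("keys side",[atz(S,s(*u),.017) for u in [(382,494),(452,465)]],"tips",[atz(S,s(*u),.008) for u in [(421,462),(484,432)]])
print("keys scene",[atz(C,c(*u),.017) for u in [(227,299),(186,375)]],"tips",[atz(C,c(*u),.008) for u in [(229,367),(193,448)]])
print("knob tip",tri([ray(S,s(402,240)),ray(C,c(402,338))]))
print("tote side top",[atz(S,u,.07) for u in [(233,335),(346,285),(401,347),(270,409)]])
print("tote scene top",[atz(C,u,.07) for u in [(276,140),(317,155),(234,180),(279,203)]])
for n,u,z in [("jar",(327,287),.055),("brush",(254,242),.048),("box",(210,197),.04)]:
    print(n,atz(C,u,z))
E
```

```text
left back [0.4403 0.0833 0.024 ] [0.4487 0.0893 0.024 ]
rb [0.6784 0.0963 0.024 ] [0.6855 0.1069 0.024 ]
rf [ 0.6926 -0.0703  0.024 ] 
lf [ 0.4507 -0.0796  0.024 ] 
scene corners [array([ 0.4604, -0.0682,  0.024 ]), array([0.4487, 0.0893, 0.024 ]), array([0.6855, 0.1069, 0.024 ]), array([ 0.7017, -0.0542,  0.024 ])]
keys side [array([0.53  , 0.0051, 0.017 ]), array([0.6072, 0.0103, 0.017 ])] tips [array([0.5865, 0.0367, 0.008 ]), array([0.6628, 0.0475, 0.008 ])]
keys scene [array([0.5333, 0.011 , 0.017 ]), array([0.613 , 0.0189, 0.017 ])] tips [array([0.5837, 0.0396, 0.008 ]), array([0.6605, 0.0509, 0.008 ])]
knob tip [0.6326 0.1681 0.1774]
tote side top [array([ 0.3293, -0.2126,  0.07  ]), array([ 0.5776, -0.2038,  0.07  ]), array([ 0.5911, -0.3791,  0.07  ]), array([ 0.3315, -0.3773,  0.07  ])]
tote scene top [array([ 0.3544, -0.3719,  0.07  ]), array([ 0.3499, -0.2037,  0.07  ]), array([ 0.597 , -0.3643,  0.07  ]), array([ 0.6055, -0.1849,  0.07  ])]
jar [0.7715 0.0755 0.055 ]
brush [ 0.7493 -0.1715  0.048 ]
box [ 0.6747 -0.4024  0.04  ]
```

Measured, in world coordinates: key A head at (0.532, 0.008) with yaw about 0.52, key B head at (0.610, 0.0145) with yaw about 0.58, tote centre about (0.465, -0.285), guard yaw about 0.06. I'll go above key A and look from close by.

Call:
move_arm --steps '[{"xyz":[0.4,-5.85,0],"turn":[0,0,0]},{"xyz":[0.4,-5.85,0],"turn":[0,0,0]},{"xyz":[0,0,1.5],"turn":[0,0,10]},{"xyz":[0,0,1.5],"turn":[0,0,10]},{"xyz":[0,0,1.5],"turn":[0,0,10]},{"xyz":[0,0,1.5],"turn":[0,0,10]},{"xyz":[0,0,1.5],"turn":[0,0,10]},{"xyz":[0,0,1.5],"turn":[0,0,10]}]' --grip -1

```text
time_s: 1.15
eef_pos: [0.5328, 0.008, 0.1244]
ee_rot: [-3.141, 0.0, 0.518]
contact_force: [0.8, 0.6, 0.6]
width: 0.0857
grip_force: 0.0
```

Run:
```python
from h import *
s=env.read_state();print(s["eef_pos"],s["ee_rot"])
c=cam("wrist",s)
im=env.capture("wrist")[:,:,::-1].copy();cv2.imwrite("pics/w1.png",im)
for P in [(.5317,.008,.017),(.610,.0145,.017)]: print(proj(c,P))
```

```text
[0.53278592 0.00800031 0.12435359] [-3.14149173e+00  3.52895587e-04  5.17897852e-01]
[318.76948593 193.98028195]
[359.05470656 109.91070186]
```

View pics/w1.png

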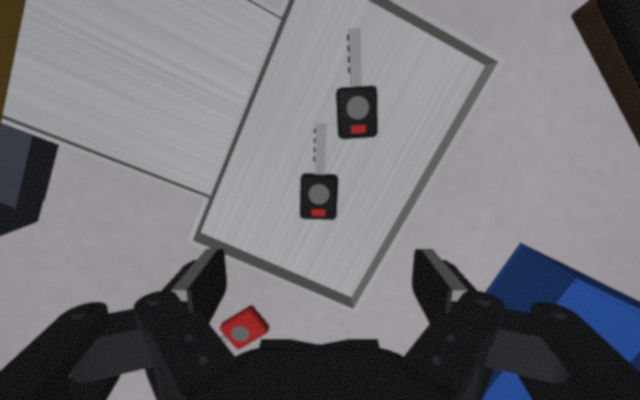

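The wrist view shows key A's head at (319,196) and key B's head at (357,111), both black. They match the prediction to within about 1 mm, and the red look-alike at (244,327) is outside the tray. I'll grasp A.

Call:
move_arm --steps '[{"xyz":[-0.1,0,5],"turn":[0,0,0]},{"xyz":[0,0,3.5],"turn":[0,0,0]},{"xyz":[0,0,1.9],"turn":[0,0,0]},{"xyz":[0,0,0],"turn":[0,0,0]}]'

```text
time_s: 1.7
eef_pos: [0.5315, 0.0074, 0.0203]
ee_rot: [-3.141, 0.002, 0.525]
contact_force: [-0.6, -0.4, 0.1]
width: 0.0855
grip_force: 0.0
```

Call:
move_arm --steps '[{"xyz":[0,0,0],"turn":[0,0,0]},{"xyz":[0,0,0],"turn":[0,0,0]},{"xyz":[0,0,0],"turn":[0,0,0]},{"xyz":[0,0,0],"turn":[0,0,0]},{"xyz":[0,0,0],"turn":[0,0,0]},{"xyz":[0,0,0],"turn":[0,0,0]}]' --grip 0.6 --squeeze 40

```text
time_s: 2.45
eef_pos: [0.5321, 0.0075, 0.021]
ee_rot: [3.142, 0.0, 0.524]
contact_force: [-0.2, 0.5, -0.6]
width: 0.0172
grip_force: 0.0
```

The fingers closed past 34 mm with no force, so the grasp missed. I'll look.

Run:
```python
from h import *
im=env.capture("wrist")[:,:,::-1].copy();cv2.imwrite("pics/w2.png",im)
```

```text
(no output)
```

View pics/w2.png

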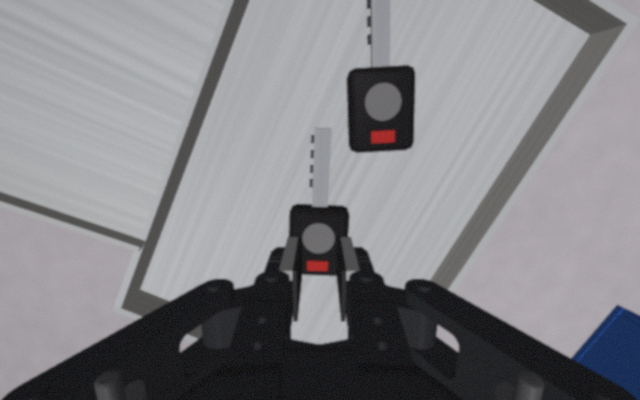

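Run:
```python
from h import *
s=env.read_state();c=cam("wrist",s);print(s["eef_pos"],s["width"])
print(atz(c,(319,240),.017),proj(c,(.532,.0075,.017)))
T=R.from_euler("xyz",s["ee_rot"]).as_matrix()
for z in [-.002,.005,.01,.017]: 
  for y in(-.0086,.0086): print(z,y,proj(c,s["eef_pos"]+T@[0,y,z]))
```

```text
[0.53209194 0.00747935 0.02097468] 0.016893955779982924
[0.5307603  0.00709649 0.017     ] [319.48102457 237.88929428]
-0.002 -0.0086 [303.79160657 241.97524009]
-0.002 0.0086 [335.44082293 241.97264501]
0.005 -0.0086 [304.37298282 237.08331001]
0.005 0.0086 [334.80998879 237.08067632]
0.01 -0.0086 [304.76171165 233.81239153]
0.01 0.0086 [334.38819143 233.80973817]
0.017 -0.0086 [305.27240087 229.51525011]
0.017 0.0086 [333.83405969 229.51257838]
```

Run:
```python
from h import *
S=cam("side");s=env.read_state()
p=proj(S,s["eef_pos"]);print(p)
im=env.capture("side")[:,:,::-1]
u,v=map(int,p);a=cv2.resize(im[v-50:v+50,u-50:u+50],(400,400),interpolation=cv2.INTER_CUBIC)
w=cv2.resize(cv2.imread("pics/w2.png")[195:295,269:369],(400,400),interpolation=cv2.INTER_CUBIC)
cv2.imwrite("pics/m3.png",np.hstack([a,w]))
```

```text
[283.12281962 245.46358472]
```

View pics/m3.png

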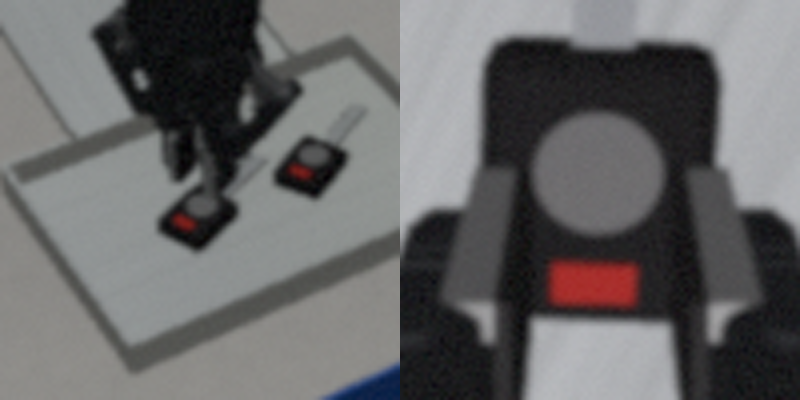

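The fingertips float above A's head, about 15 mm higher than assumed. The key hasn't moved. I'll reopen part way and go lower while watching the force.

Call:
move_arm --steps '[{"xyz":[0,0,0],"turn":[0,0,0]},{"xyz":[0,0,0],"turn":[0,0,0]},{"xyz":[0,0,0],"turn":[0,0,0]},{"xyz":[0,0,0.4],"turn":[0,0,0]},{"xyz":[0,0,0.4],"turn":[0,0,0]}]' --grip -0.25

```text
time_s: 3.18
eef_pos: [0.532, 0.0075, 0.0127]
ee_rot: [-3.142, 0.0, 0.524]
contact_force: [0.7, -0.1, 0.6]
width: 0.0534
grip_force: 0.0
```

Call:
move_arm --steps '[{"xyz":[0,0,0.4],"turn":[0,0,0]}]'

```text
time_s: 3.3
eef_pos: [0.532, 0.0075, 0.0086]
ee_rot: [-3.141, 0.0, 0.524]
contact_force: [0.5, 0.4, -0.6]
width: 0.0535
grip_force: 0.0
```

Call:
move_arm --steps '[{"xyz":[0,0,0.4],"turn":[0,0,0]}]'

```text
time_s: 3.42
eef_pos: [0.5321, 0.0075, 0.0046]
ee_rot: [-3.142, 0.0, 0.524]
contact_force: [-0.4, 0.2, -0.3]
width: 0.0536
grip_force: 0.0
```

Call:
move_arm --steps '[{"xyz":[0,0,0.4],"turn":[0,0,0]}]'

```text
time_s: 3.55
eef_pos: [0.5321, 0.0075, 0.0006]
ee_rot: [-3.142, 0.0, 0.524]
contact_force: [-0.0, -0.0, 0.3]
width: 0.0534
grip_force: 0.0
```

Call:
move_arm --steps '[{"xyz":[0,0,0.4],"turn":[0,0,0]}]'

```text
time_s: 3.68
eef_pos: [0.5321, 0.0075, -0.0033]
ee_rot: [-3.142, 0.0, 0.524]
contact_force: [-0.2, 1.0, 0.0]
width: 0.0532
grip_force: 0.0
```

Call:
move_arm --steps '[{"xyz":[0,0,0.3],"turn":[0,0,0]}]'

```text
time_s: 3.8
eef_pos: [0.5321, 0.0074, -0.0063]
ee_rot: [-3.142, 0.0, 0.524]
contact_force: [0.5, 0.3, -0.8]
width: 0.0533
grip_force: 0.0
```

No contact even at TCP z = -6 mm. The fingertips really stand about 20 mm behind the reported TCP, so I'll keep going down.

Call:
move_arm --steps '[{"xyz":[0,0,0.4],"turn":[0,0,0]}]'

```text
time_s: 3.92
eef_pos: [0.5322, 0.0075, -0.0102]
ee_rot: [3.141, -0.0, 0.524]
contact_force: [-0.3, 0.6, -1.6]
width: 0.0532
grip_force: 0.0
```

Call:
move_arm --steps '[{"xyz":[0,0,0.3],"turn":[0,0,0]}]'

```text
time_s: 4.05
eef_pos: [0.5321, 0.0075, -0.0133]
ee_rot: [-3.142, 0.0, 0.524]
contact_force: [0.0, 0.0, -0.2]
width: 0.0533
grip_force: 0.0
```

Call:
move_arm --steps '[{"xyz":[0,0,0.3],"turn":[0,0,0]}]'

```text
time_s: 4.18
eef_pos: [0.5322, 0.0075, -0.016]
ee_rot: [3.142, -0.0, 0.524]
contact_force: [-7.3, -0.6, 36.7]
width: 0.0536
grip_force: 18.5
```

Call:
move_arm --steps '[{"xyz":[0,0,0],"turn":[0,0,0]},{"xyz":[0,0,0],"turn":[0,0,0]},{"xyz":[0,0,0],"turn":[0,0,0]}]' --grip 0.6

```text
time_s: 4.55
eef_pos: [0.5354, 0.0071, -0.013]
ee_rot: [3.139, -0.005, 0.523]
contact_force: [-3.7, -1.6, 30.2]
width: 0.0332
grip_force: 48.8
```

Gripped at 33 mm with 49 N, so the real fingertip offset is about 20 mm behind the reported TCP. I'll lift it and carry it to the tote.

Call:
move_arm --steps '[{"xyz":[0,0,-4],"turn":[0,0,0]},{"xyz":[0,0,-6],"turn":[0,0,0]},{"xyz":[-2.5,2.2,-3],"turn":[0,0,0]},{"xyz":[-4.4,3.9,0],"turn":[0,0,0]},{"xyz":[-4.4,3.9,0],"turn":[0,0,0]},{"xyz":[-4.4,3.9,0],"turn":[0,0,0]},{"xyz":[-4.4,3.9,0],"turn":[0,0,0]},{"xyz":[-2.2,1.9,0],"turn":[0,0,0]}]'

```text
time_s: 5.55
eef_pos: [0.4356, -0.2782, 0.1141]
ee_rot: [3.141, 0.001, 0.519]
contact_force: [0.0, -0.3, -1.3]
width: 0.0328
grip_force: 42.3
```

Call:
move_arm --steps '[{"xyz":[0,0,5],"turn":[0,0,0]},{"xyz":[0,0,4.5],"turn":[0,0,0]},{"xyz":[0,0,2.2],"turn":[0,0,0]},{"xyz":[0,0,0],"turn":[0,0,0]}]'

```text
time_s: 6.05
eef_pos: [0.4361, -0.2739, -0.0045]
ee_rot: [-3.139, 0.002, 0.523]
contact_force: [0.9, -0.3, -0.4]
width: 0.033
grip_force: 42.3
```

Call:
move_arm --steps '[{"xyz":[0,0,0],"turn":[0,0,0]},{"xyz":[0,0,0],"turn":[0,0,0]},{"xyz":[0,0,0],"turn":[0,0,0]},{"xyz":[0,0,-4],"turn":[0,0,0]},{"xyz":[0,0,-6],"turn":[0,0,0]},{"xyz":[0,0,-2],"turn":[0,0,0]}]' --grip -0.25

```text
time_s: 6.8
eef_pos: [0.4394, -0.2758, 0.1208]
ee_rot: [3.137, -0.003, 0.523]
contact_force: [-0.0, 0.2, 0.1]
width: 0.0535
grip_force: 0.0
```

Call:
move_arm --steps '[{"xyz":[4.9,-2.77,0],"turn":[0,0,0]},{"xyz":[4.9,-2.77,0],"turn":[0,0,0]},{"xyz":[4.9,-2.77,0],"turn":[0,0,0]},{"xyz":[4.9,-2.77,0],"turn":[0,0,0]},{"xyz":[4.9,-2.77,0],"turn":[0,0,0]},{"xyz":[4.9,-2.77,0],"turn":[0,0,0]},{"xyz":[0,0,3],"turn":[0,0,-3]},{"xyz":[0,0,0],"turn":[0,0,0]}]'

```text
time_s: 7.8
eef_pos: [0.607, 0.0166, 0.0854]
ee_rot: [-3.14, 0.004, 0.577]
contact_force: [-0.5, -0.8, -0.2]
width: 0.0534
grip_force: 0.0
```

Run:
```python
from h import *
s=env.read_state();c=cam("wrist",s)
im=env.capture("wrist")[:,:,::-1].copy()
p=proj(c,(.610,.0148,.017));print(p,s["eef_pos"])
u,v=map(int,p)
cr=im[max(v-75,0):v+75,u-100:u+100].copy();print(u-100,max(v-75,0))
d=env.capture("scene")[:,:,::-1]
cv2.imwrite("pics/w4.png",np.hstack([cv2.resize(cr,(400,300),interpolation=cv2.INTER_CUBIC),cv2.resize(d[125:215,220:340],(400,300),interpolation=cv2.INTER_CUBIC)]))
```

```text
[323.77162727 203.24808829] [0.60703228 0.01662267 0.08540394]
223 128
```

View pics/w4.png

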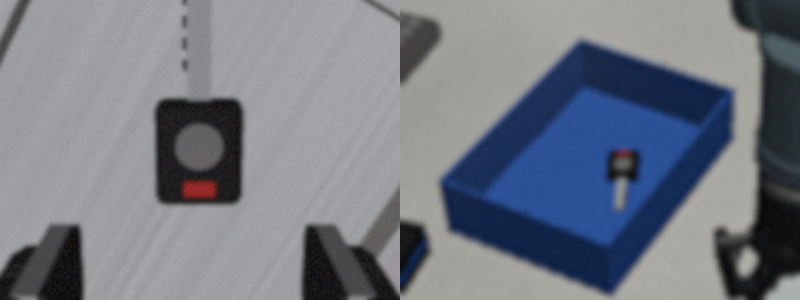

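Key A lies in the tote and key B is under the fingers with its head at (322,203), aligned. I'll go down and grip it.

Call:
move_arm --steps '[{"xyz":[0.1,0.2,4],"turn":[0,0,0]},{"xyz":[0,0,3.5],"turn":[0,0,0]},{"xyz":[0,0,2.1],"turn":[0,0,0]},{"xyz":[0,0,0],"turn":[0,0,0]}]'

```text
time_s: 8.4
eef_pos: [0.6103, 0.0145, -0.0094]
ee_rot: [-3.141, 0.002, 0.575]
contact_force: [-0.1, 0.4, 0.7]
width: 0.0533
grip_force: 0.0
```

Call:
move_arm --steps '[{"xyz":[0,0,0],"turn":[0,0,0]},{"xyz":[0,0,0],"turn":[0,0,0]},{"xyz":[0,0,0],"turn":[0,0,0]}]' --grip 0.6

```text
time_s: 8.78
eef_pos: [0.6125, 0.015, -0.0072]
ee_rot: [3.14, -0.003, 0.576]
contact_force: [-0.4, -0.6, 7.5]
width: 0.0323
grip_force: 40.4
```

Call:
move_arm --steps '[{"xyz":[0,0,-4],"turn":[0,0,0]},{"xyz":[0,0,-6],"turn":[0,0,0]},{"xyz":[-4.06,3.42,-0.5],"turn":[0,0,0]},{"xyz":[-4.06,3.42,-0.5],"turn":[0,0,0]},{"xyz":[-4.06,3.42,-0.5],"turn":[0,0,0]},{"xyz":[-4.06,3.42,-0.5],"turn":[0,0,0]},{"xyz":[-4.06,3.42,0],"turn":[0,0,0]},{"xyz":[-4.06,3.42,0],"turn":[0,0,0]}]'

```text
time_s: 9.78
eef_pos: [0.5181, -0.2912, 0.1119]
ee_rot: [3.14, -0.001, 0.576]
contact_force: [-0.2, 0.4, -0.7]
width: 0.0328
grip_force: 40.0
```

Call:
move_arm --steps '[{"xyz":[0,0,4.5],"turn":[0,0,0]},{"xyz":[0,0,4.5],"turn":[0,0,0]},{"xyz":[0,0,2],"turn":[0,0,0]},{"xyz":[0,0,0],"turn":[0,0,0]}]'

```text
time_s: 10.28
eef_pos: [0.5179, -0.2891, 0.0005]
ee_rot: [-3.14, 0.001, 0.576]
contact_force: [0.2, 0.0, 0.3]
width: 0.0328
grip_force: 40.0
```

Call:
move_arm --steps '[{"xyz":[0,0,0],"turn":[0,0,0]},{"xyz":[0,0,0],"turn":[0,0,0]},{"xyz":[0,0,0],"turn":[0,0,0]},{"xyz":[0,0,-4],"turn":[0,0,0]},{"xyz":[0,0,-6],"turn":[0,0,0]},{"xyz":[0,0,-6],"turn":[0,0,0]},{"xyz":[0,0,-6],"turn":[0,0,0]},{"xyz":[0,0,0],"turn":[0,0,0]}]' --grip -0.25

```text
time_s: 11.28
eef_pos: [0.5214, -0.2915, 0.2269]
ee_rot: [3.133, -0.006, 0.576]
contact_force: [0.4, -0.6, -0.6]
width: 0.0532
grip_force: 0.0
```

Run:
```python
from h import *
a=env.capture("scene")[:,:,::-1]; b=env.capture("side")[:,:,::-1]
l=cv2.resize(a[125:215,220:340],(400,300),interpolation=cv2.INTER_CUBIC)
m=cv2.resize(a[170:260,380:500],(400,300),interpolation=cv2.INTER_CUBIC)
r=cv2.resize(b[80:220,180:320],(400,600)[::-1] if 0 else (400,400),interpolation=cv2.INTER_CUBIC)
o=np.zeros((600,800,3),np.uint8);o[:300,:400]=l;o[300:,:400]=m;o[:400,400:]=r
cv2.imwrite("pics/m5.png",o)
s=env.read_state();print(s["eef_pos"],s["ee_rot"],s["joint_pos"])
```

```text
[ 0.51850713 -0.28953824  0.22161992] [ 3.14060971e+00 -8.96005527e-04  5.76077812e-01] [ 0.25537738  0.43760616  0.23917909  1.69947203 -0.11862385  1.01735008
 -0.45953028]
```

View pics/m5.png

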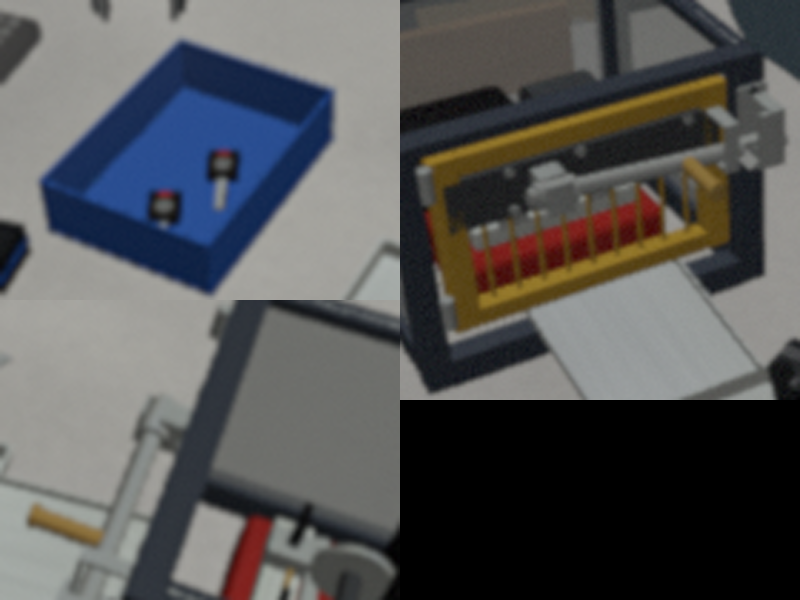

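Both keys lie in the tote, at crop (222,165) and (165,207). The knob's rim end is at side px (287.8,144) and scene px (391,235). Next I'll work out the knob position.

Run:
```python
from h import *
np.set_printoptions(precision=4,suppress=True)
S=cam("side");C=cam("scene")
s=lambda u,v:(180+(u-400)*.35,80+v*.35)
c=lambda u,v:(380+u*.3,170+(v-300)*.3)
tip=tri([ray(S,s(708,183)),ray(C,c(36,519))])
root=tri([ray(S,s(690,164)),ray(C,c(100,538))])
print(tip,root)
# guard pose fit from tray corners etc: gate outline bottom/top corners in side, free params x0,y0,yaw
from scipy.optimize import least_squares
obs=[(S,s(424,160),(0.0,0,.231)),(S,s(725,78),(.28,0,.231)),(S,s(458,330),(0.0,0,.056)),(S,s(728,243),(.28,0,.056)),(S,s(708,183),(.225,-.081,.1765)),(C,c(36,519),(.225,-.081,.1765))]
def W(p,q): return np.r_[p[:2]+R.from_euler("z",p[2]).as_matrix()[:2,:2]@q[:2],q[2]]
f=lambda p:np.concatenate([proj(k,W(p,np.array(q)))-u for k,u,q in obs])
r=least_squares(f,[.43,.24,.06],loss="soft_l1");print(r.x,r.fun.round(1))
print("knob mid",W(r.x,np.array((.225,-.059,.1765))))
```

```text
[0.6312 0.1727 0.1779] [0.6286 0.2156 0.1773]
[0.4045 0.2368 0.0633] [-0.1  0.2  0.  -0.7 -1.7 -0.   0.1 -1.8  3.1  1.6  0.1 -0.1]
knob mid [0.6328 0.1921 0.1765]
```

Call:
move_arm --steps '[{"xyz":[4.1,-3.9,-0.1],"turn":[0,0,0]},{"xyz":[4.1,-3.9,-0.1],"turn":[0,0,0]},{"xyz":[4.1,-3.9,-0.1],"turn":[0,0,0]},{"xyz":[4.1,-3.9,-0.1],"turn":[0,0,0]},{"xyz":[4.1,-3.9,-0.1],"turn":[0,0,0]},{"xyz":[4.1,-3.9,-0.1],"turn":[0,0,0]},{"xyz":[4.1,-3.9,-0.1],"turn":[0,0,0]},{"xyz":[3.3,-3.1,-0.1],"turn":[0,0,0]}]'

```text
time_s: 12.38
eef_pos: [0.62, 0.1424, 0.2268]
ee_rot: [-3.14, 0.003, 0.578]
contact_force: [0.7, 0.1, -0.2]
width: 0.0533
grip_force: 0.0
```

Call:
move_arm --steps '[{"xyz":[0,0,0],"turn":[0,0,-10.1]},{"xyz":[0,0,0],"turn":[0,0,-10.1]},{"xyz":[0,0,0],"turn":[0,0,-10.1]},{"xyz":[0,0,0],"turn":[0,0,-10.1]},{"xyz":[0,0,0],"turn":[0,0,-10.1]},{"xyz":[0,0,0],"turn":[0,0,-10.1]},{"xyz":[0,0,0],"turn":[0,0,0]}]'

```text
time_s: 13.25
eef_pos: [0.6201, 0.1394, 0.2271]
ee_rot: [-3.138, 0.0, 1.632]
contact_force: [1.3, 0.5, -1.0]
width: 0.053
grip_force: 0.0
```

Run:
```python
from h import *
s=env.read_state();print(s["eef_pos"],s["ee_rot"],s["joint_pos"])
c=cam("wrist",s); im=env.capture("wrist")[:,:,::-1]; b=env.capture("side")[:,:,::-1]
cv2.imwrite("pics/m6.png",np.hstack([im,np.zeros((400,160,3),np.uint8)])) 
o=np.zeros((600,640,3),np.uint8);o[:400]=im;o[400:,:300]=cv2.resize(b[100:170,240:345],(300,200),interpolation=cv2.INTER_CUBIC)
cv2.imwrite("pics/m6.png",o)
print(proj(c,(.6312,.1727,.1779)),proj(c,(.6315,.193,.185)),proj(c,(.6286,.2156,.185)))
```

```text
[0.62013419 0.13937027 0.22706454] [-3.13827045e+00  1.18008567e-04  1.63208191e+00] [-0.21310664  0.50550139 -0.11175875  1.55854733  0.06033594  1.08419712
 -0.27811368]
[339.27260609 167.88816327] [342.91919745 138.12966745] [341.21451386 100.57018178]
```

View pics/m6.png

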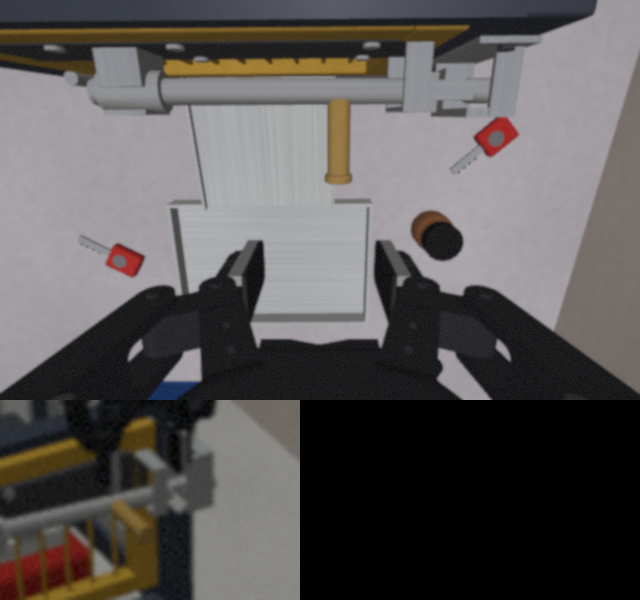

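The wrist view shows the knob's rim end at (339,180) and its root at about (339,98). It is in line with the tool and about 8 mm nearer than triangulated. I'll go over its middle, down, and grip.

Call:
move_arm --steps '[{"xyz":[4.7,1.3,0],"turn":[0,0,0]},{"xyz":[0,0.1,3],"turn":[0,0,0]},{"xyz":[0,0,2.5],"turn":[0,0,0]},{"xyz":[0,0,0],"turn":[0,0,0]}]'

```text
time_s: 13.85
eef_pos: [0.6304, 0.187, 0.1715]
ee_rot: [-3.137, 0.002, 1.632]
contact_force: [-0.8, -1.0, -0.1]
width: 0.0534
grip_force: 0.0
```

Call:
move_arm --steps '[{"xyz":[0,0,1.5],"turn":[0,0,0]},{"xyz":[0,0,1.2],"turn":[0,0,0]},{"xyz":[0,0,0],"turn":[0,0,0]}]'

```text
time_s: 14.22
eef_pos: [0.6315, 0.1872, 0.1459]
ee_rot: [-3.14, 0.0, 1.633]
contact_force: [-0.2, 0.4, 1.2]
width: 0.0532
grip_force: 0.0
```

Call:
move_arm --steps '[{"xyz":[0,0,0],"turn":[0,0,0]},{"xyz":[0,0,0],"turn":[0,0,0]},{"xyz":[0,0,0],"turn":[0,0,0]},{"xyz":[0,0,0],"turn":[0,0,0]},{"xyz":[0,0,0],"turn":[0,0,0]},{"xyz":[0,0,0],"turn":[0,0,0]}]' --grip 1 --squeeze 80

```text
time_s: 14.98
eef_pos: [0.6302, 0.1877, 0.1476]
ee_rot: [-3.138, 0.0, 1.634]
contact_force: [-7.6, -1.5, 7.0]
width: 0.0123
grip_force: 78.0
```

Call:
move_arm --steps '[{"xyz":[0,0,-0.4],"turn":[0,0,0]},{"xyz":[0,0,-0.4],"turn":[0,0,0]},{"xyz":[0,0,-0.3],"turn":[0,0,0]},{"xyz":[0,0,0],"turn":[0,0,0]}]'

```text
time_s: 15.48
eef_pos: [0.6307, 0.1875, 0.1569]
ee_rot: [-3.138, 0.0, 1.634]
contact_force: [-6.4, 1.3, -7.1]
width: 0.0121
grip_force: 78.0
```

Call:
move_arm --steps '[{"xyz":[0,-0.7,0],"turn":[0,0,0]},{"xyz":[0,-0.7,0],"turn":[0,0,0]},{"xyz":[0,-0.7,0],"turn":[0,0,0]},{"xyz":[0,0,0],"turn":[0,0,0]}]'

```text
time_s: 15.98
eef_pos: [0.6102, 0.186, 0.1578]
ee_rot: [-3.14, 0.0, 1.634]
contact_force: [-1.5, 1.0, -10.0]
width: 0.0119
grip_force: 77.9
```

The bolt is past the lip without a snag, so I'll continue to about 45 mm.

Call:
move_arm --steps '[{"xyz":[0,-0.8,0],"turn":[0,0,0]},{"xyz":[0,-0.8,0],"turn":[0,0,0]},{"xyz":[0,-0.8,0],"turn":[0,0,0]},{"xyz":[0,0,0],"turn":[0,0,0]},{"xyz":[0,0,0],"turn":[0,0,0]}]'

```text
time_s: 16.6
eef_pos: [0.5866, 0.1845, 0.1577]
ee_rot: [-3.14, 0.0, 1.634]
contact_force: [-1.7, -0.5, -10.4]
width: 0.0121
grip_force: 78.0
```

Call:
move_arm --steps '[{"xyz":[-0.46,-0.18,0],"turn":[0,0,1.5]},{"xyz":[-0.46,-0.18,0],"turn":[0,0,1.5]},{"xyz":[-0.46,-0.18,0],"turn":[0,0,1.5]},{"xyz":[-0.46,-0.18,0],"turn":[0,0,1.5]},{"xyz":[0,0,0],"turn":[0,0,0]}]'

```text
time_s: 17.23
eef_pos: [0.5807, 0.1656, 0.1581]
ee_rot: [3.141, 0.0, 1.528]
contact_force: [1.3, 3.6, -12.5]
width: 0.012
grip_force: 77.9
```

Call:
move_arm --steps '[{"xyz":[-0.69,-0.27,0],"turn":[0,0,2.25]},{"xyz":[-0.69,-0.27,0],"turn":[0,0,2.25]},{"xyz":[-0.69,-0.27,0],"turn":[0,0,2.25]},{"xyz":[-0.69,-0.27,0],"turn":[0,0,2.25]},{"xyz":[-0.69,-0.27,0],"turn":[0,0,2.25]},{"xyz":[-0.69,-0.27,0],"turn":[0,0,2.25]},{"xyz":[-0.69,-0.27,0],"turn":[0,0,2.25]},{"xyz":[-0.69,-0.27,0],"turn":[0,0,2.25]}]'

```text
time_s: 18.23
eef_pos: [0.5494, 0.1155, 0.1581]
ee_rot: [3.141, -0.0, 1.212]
contact_force: [3.7, 3.9, -12.5]
width: 0.0119
grip_force: 78.0
```

Call:
move_arm --steps '[{"xyz":[0,0,0],"turn":[0,0,0]},{"xyz":[0,0,0],"turn":[0,0,0]},{"xyz":[0,0,0],"turn":[0,0,0]},{"xyz":[0,0,0],"turn":[0,0,0]}]'

```text
time_s: 18.73
eef_pos: [0.5497, 0.116, 0.158]
ee_rot: [3.142, -0.0, 1.215]
contact_force: [1.7, 3.7, -10.7]
width: 0.0117
grip_force: 78.0
```

Run:
```python
from h import *
b=env.capture("side")[:,:,::-1];a=env.capture("scene")[:,:,::-1]
cv2.imwrite("pics/m7.png",np.hstack([cv2.resize(b[70:260,150:350],(400,380)),cv2.resize(a[130:320,230:430],(400,380))]))
```

```text
(no output)
```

View pics/m7.png

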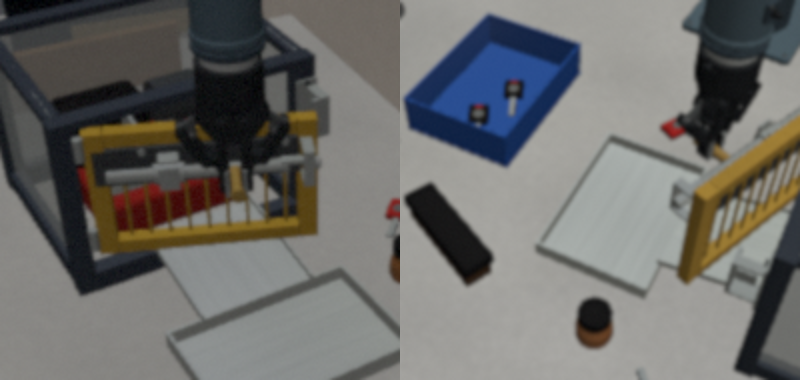

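The gate stands ajar by about 0.42 rad, held by the knob with the bolt drawn, and both keys are in the tote. Handing in.

```bash
python3 -c "
from workcell import env
print(env.job_done())"
```

```text
the job is handed in; nothing more can be done
None
```

I handed in the job at about 19 s of the 64 s: both keys are in the tote, the bolt is drawn about 44 mm, and the gate is held about 0.42 rad open by its knob; no verdict came back, and I viewed 11 pictures, one over the limit of 10.

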